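Blow off a plywood wing and show it to the inspection camera

TASK

The pale plywood wing standing in the slotted rack is to be inspected: first press the red cap of the air duster fully down for a moment to blow the dust off it, and let the cap spring back up. Then lift the wing out of the rack and hold it in the air in front of the inspection camera, upright just as it stood, either broad face square to the lens, with its centre at lens height straight above the red dot on the camera's foot. Finish while still holding it there, without bumping the camera, and leave the dark offcut in the rack and the mug and marker where they are.

Things in the scene. Friction and masses are not known exactly. Their poses are not given: they have to be found in the camera images.
- wing: Pale plywood wing, dark edges, 18 mm thick, 0.16 kg, upright in one of the rack's slots, underside 0.012 m, tip 0.177 m above bench. Origin: middle of 165 x 148 mm outline, on one broad face. Own x: tip to root, points DOWN; z: through the thickness, across the slot (faces z = 0, 18). Corners (x, y) mm: root (82, 74), (82, -74); tip (-82, 8), (-82, 72). Grasp across z near x -55, y 28.
- wing_centre (a point): The middle (centre of mass) of the wing, in the middle of its thickness: wing frame (11, 17, 9) mm. This point is to be brought to focus_point.
- station: Fixed cleaning station: plywood board 165 x 260 x 12 mm with two grey painted slots (21 mm wide, 22 mm deep, 110 mm long) along its x axis, at y = 0 and y = -70 mm, and a blue and white air duster can (50 mm across) in a black clip at x = 60, y = 115 mm. Origin on the bench under the middle of the slot at y = 0; z up. The wing may stand in either slot.
- duster_cap (a joint): Sprung red cap of the duster, 32 mm across, with a small black nozzle towards the rack. 0 = up, 0.008 m = fully down; it starts to give at 2 N and is fully down at 6 N, and springs back when let go.
- cap_top (a point): Centre of the flat top of the red cap, 0.146 m above the bench while it is up.
- camera_stand: Fixed grey inspection camera with white ring light on a post; aluminium foot plate (x -55 to 255 mm, 90 wide, 8 thick) with a red dot. Origin on the bench under the dot; own x points level from dot to lens, z up; the lens looks along -x, roughly to the robot. Lens front 141 mm from the vertical through the dot, its axis 0.19 m above the bench; top of the ring light 0.223 m.
- focus_point (a point): The point where the wing's centre belongs: 0.19 m above the bench on the lens axis, straight above the red dot (its axes are the camera stand's).
- dark_offcut: Dark brown wooden offcut 100 x 55 x 19 mm standing on edge in the other slot, top 0.067 m above the bench; leave it there. Origin: centre of one broad face; own x axis down, z across the slot.
- mug: Cream mug, 78 mm across, 92 mm high, with a handle; leave alone. Origin: centre of its underside.
- marker: Red and white marker pen, 131 mm long, lying on the bench; leave alone. Origin: its underside, mid length.
Things that resemble listed ones, but are neither listed nor needed, are in the scene too. Of the things that look like the wing, the larger one is meant.

How it is judged (in metres and radians):
On the way, in this order (a step that is already met when the one before it is completed fails the run):
1. the red cap is pressed at least 6 of its 8 mm down while the wing still stands in its slot (value of joint duster_cap above 0.006 m and distance of wing from where it was at the start of the episode below 0.015 m), for 0.15 s.
2. the cap has sprung back up, the wing still in its slot (value of joint duster_cap below 0.0015 m and distance of wing from where it was at the start of the episode below 0.015 m), for 0.1 s.
3. the wing is lifted clear of the rack, held by the fingers (height (world z) of wing_centre above 0.125 m and contact force between the fingers and wing above 1 N), for 0.2 s.
At the end, for the whole second after the job is handed in: The fingers hold the wing still in the air, touching nothing else: centre within 20 mm of the focus point, a broad face square to the lens and the wing upright, tip up, each within 8 degrees; the cap is up; offcut, mug and marker within 30 mm of their places (distance between wing_centre and focus_point below 0.02 m and angle between the z axis of wing and the x axis of camera_stand, either way round below 0.14 rad and angle between wing's own x axis and vertical above 3 rad and contact force between the fingers and wing above 1 N and contact force between wing and camera_stand below 0.1 N and contact force between wing and station below 0.1 N and linear speed of wing below 0.03 m/s and value of joint duster_cap below 0.0015 m and distance of each of dark_offcut, mug, marker from where it was at the start of the episode below 0.03 m); the arm keeps its last pose, push and grip.
It fails at once if the dark offcut, mug or marker is moved by more than 30 mm (not (distance of each of dark_offcut, mug, marker from where it was at the start of the episode below 0.03 m)).
It fails at once if the wing or the hand bumps the camera stand (more than 3 N) (contact force between any of wing, the arm, the fingers and camera_stand above 3 N).
It also fails if it takes over 45 s, if anything falls off the work surface, if the arm or the gripper's body presses on something with over 40 N, if the wrist force passes 120 N, or if a joint passes its speed limit or range.

ROBOT

A 6-joint arm with a two-finger parallel gripper is mounted at the origin on a cart in front of the work surface, level with it; the furniture and walls round the work are solid. World frame = base frame: x ahead of the robot, y to its left, z up, the work surface at z = 0. Lengths are in m, angles in degrees, forces in N, time in s.
With the tool pointing down it reaches from about 0.375 to 0.9 m from the base axis. Payload 3.1 kg.
Tool frame: the origin (TCP) lies between the finger pads; the fingertips stand 11 mm ahead of it and the grasp point (between the pads) lies 8 mm behind it; z points along the fingers, y is the line along which they close (so a half turn about z gives the same grasp; the last joint's range is limited). The gripper opens to 87 mm and grips with 3 to 60 N. Pads are 19 mm wide; open, the fingers measure 117 mm over their backs; the gripper's body (75 mm by 190 mm) begins 51 mm behind the grasp point.
Start: joints at [57.439, 30.224, 82.088, -0, 67.689, -10.227], TCP at [0.237, 0.578, 0.234] pointing down, gripper open.
Joint ranges: [-176.69, 176.69], [-43.24, 126.21], [12.49, 139.97], [-82, 262], [0, 151.66], [-163.58, 163.58]. Speed limits (degrees/s): [159.86, 159.86, 180, 180, 180, 180].

INTERFACE

Orientations are given as a 3x3 rotation matrix whose columns are the frame's x, y, z axes.
In Python, from rig import bot gives the robot as it stands.
- The arm moves only by the tool apply_moves, never from a script. Its argument "steps" is a list that holds one entry, the list of rows, each a list of 7 numbers: the shift along the tool's x, y, z in cm, then the turn, a rotation vector about the tool's x, y, z in degrees, then the gripper command: -1 is shut, 1 is fully open, values between are in proportion. In form: [[[dx, dy, dz, rx, ry, rz, jaw], ...]]. A call has 1 to 20 rows; each row is the pose to reach, as a shift and turn from the pose commanded when the call began, along the tool's axes at that moment; what a row does not reach only later rows make up. A row lasts 1/8 s, in which the tool goes at most 62.5 mm and 10.7 degrees, less where a joint would pass 70% of its speed; a pose out of reach is approached as far as the arm can. A call with a gripper value outside its range is refused whole. The fingers move at their own pace and stop on an object; the grip force is fixed at half the most. Time passes only in rows, so rows that repeat a pose let the fingers close. It gives the time, the measured TCP pose, the force, the opening and the grip force at its end, in the units of the state.
- bot.read_state(): the state, without advancing time (a new reading comes with each control period).
- bot.capture(name): name is "side" or "top"; returns the picture (400x640x3 uint8, blue, green, red); there is no depth.
- bot.camera_model(name): a dict with "intrinsics" (3x3 intrinsics, pixels), "k1" (the pictures are not rectified: a ray, as slopes to the right and down, at radius r is drawn at 1 + k1 r^2 times it, then the intrinsics apply), "R" (3x3) and "t" (3): a world point X has camera coordinates R X + t. Camera axes: x right, y down, z forward; pixel columns grow to the right and rows downward; lengths in m; the calibration is good to about 2 mm. A picture is of the moment at which its call begins. camera_model takes no time and is no camera call.
- bot.hand_in(): hands the job in; it is judged then, once.
The state is a dict: "time_s": time; "joint_positions": joint angles; "qvel": joint speeds; "tau": joint torques, N m; "position": TCP position; "tcp_rot": TCP orientation; "force": force on the tool from outside, world axes, zero at the start; "moment": the same for the moment, N m; "opening": opening from 0.0 (shut) to 1.0 (fully open); "grasp_force": force on a finger pad.
Only numpy, scipy, OpenCV 4.12 (cv2) and the standard library are available. Lean on these libraries where they do the work, as an engineer would, in place of code of your own. Each camera call takes 0.05 s, during which the arm holds its last target. There are 200 camera calls.

## Working session

There is one attempt and no reset: what is moved stays moved. The work goes in short steps, Python scripts to look and compute and a tool call to move; the robot and the scene stay as the last step left them, time stands still between calls to the robot, and variables do not carry over. Pictures are saved under pics/ and viewed, at most 10 in all, crops included, and the job is handed in when it is done.

Besides the shell and the picture viewer there is one more tool, called after "Emit:" as name([rows], argument=value, ...), one row to a line, values as JSON. apply_moves: Moves the arm, as the interface text tells. Its arguments: {"type":"object","properties":{"steps":{"type":"array","items":{"type":"array","items":{"type":"array","items":{"type":"number"}}}}},"required":["steps"]}

```bash
mkdir -p pics; ls
python3 - <<'E'
from rig import bot
import cv2
for n in("side","top"):
    cv2.imwrite(f"pics/{n}0.png",bot.capture(n)); m=bot.camera_model(n); print(n,m)
print(bot.read_state())
E
```

```text
pics
side {'intrinsics': array([[423.47906641,   0.        , 328.45388936],
       [  0.        , 423.47906641, 195.72466381],
       [  0.        ,   0.        ,   1.        ]]), 'k1': -0.06560683101836583, 'R': array([[-0.99584379, -0.08990729, -0.01455387],
       [-0.04950182,  0.66843145, -0.74212463],
       [ 0.07645068, -0.73831976, -0.67010389]]), 't': array([0.55485209, 0.17178386, 0.9999399 ])}
top {'intrinsics': array([[368.74567459,   0.        , 320.49929504],
       [  0.        , 368.74567459, 200.33499238],
       [  0.        ,   0.        ,   1.        ]]), 'k1': -0.01995630501841537, 'R': array([[ 0.02891308, -0.99949615,  0.01309504],
       [-0.99468962, -0.03006366, -0.09843141],
       [ 0.0987755 , -0.01017954, -0.99505768]]), 't': array([-0.07153084,  0.57937162,  0.91614992])}
{'time_s': 0.1, 'joint_positions': array([ 5.74396022e+01,  3.02730280e+01,  8.21467743e+01, -2.38119630e-03,
        6.76880308e+01, -1.02269063e+01]), 'qvel': array([ 0.01578386, -0.11413482, -0.17952415, -0.03408441,  0.00466647,
        0.16495913]), 'tau': array([-4.51093265e-04, -4.40988421e+01, -1.77149910e+01,  6.34901575e-02,
        5.33980213e-02, -2.52975599e-05]), 'position': array([0.23714344, 0.5776026 , 0.23268861]), 'tcp_rot': array([[-9.24993618e-01,  3.79981375e-01, -9.80487992e-04],
       [ 3.79982524e-01,  9.24992270e-01, -1.60692353e-03],
       [ 2.96342799e-04, -1.85896232e-03, -9.99998228e-01]]), 'force': array([-0.2333333 , -0.33830817,  0.07001803]), 'moment': array([-0.00459653,  0.02163863, -0.00256719]), 'grasp_force': 0.0, 'opening': 1.0006451661162024}
```

View pics/side0.png

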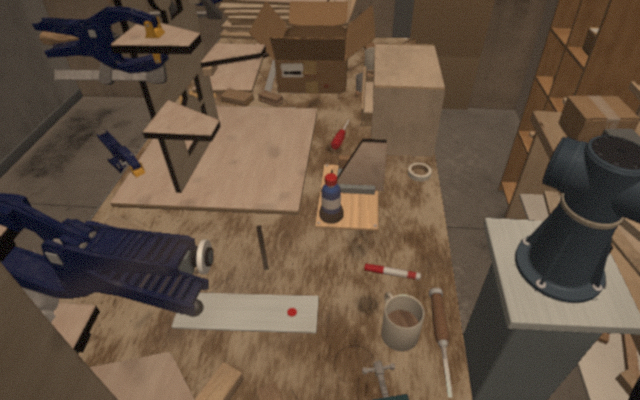

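View pics/top0.png

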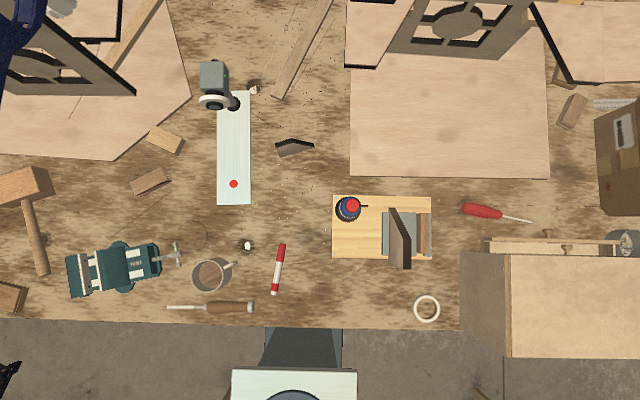

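The side view shows the station at about (350,195), with the wing behind the can. The foot plate with its red dot is at (292,312). The top view shows the station at (332–432, 195–260), the cap at (352,206), the wing near (400,237) and the dot at (234,184). Wing-like candidates in the top view are the upright piece at (400,237) and a small dark-edged piece at (294,147). The large one standing in the station fits the description. I'll enlarge both views to confirm.

Run:
```python
import cv2
t=cv2.imread("pics/top0.png");s=cv2.imread("pics/side0.png")
cv2.imwrite("pics/tc.png",cv2.resize(t[185:275,320:445],None,fx=6.4,fy=6.4,interpolation=cv2.INTER_CUBIC))
cv2.imwrite("pics/sc.png",cv2.resize(s[130:235,305:425],None,fx=5.6,fy=5.6,interpolation=cv2.INTER_CUBIC))
cv2.imwrite("pics/cc.png",cv2.resize(t[50:215,180:325],None,fx=3.6,fy=3.6,interpolation=cv2.INTER_CUBIC))
```

```text
(no output)
```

View pics/tc.png

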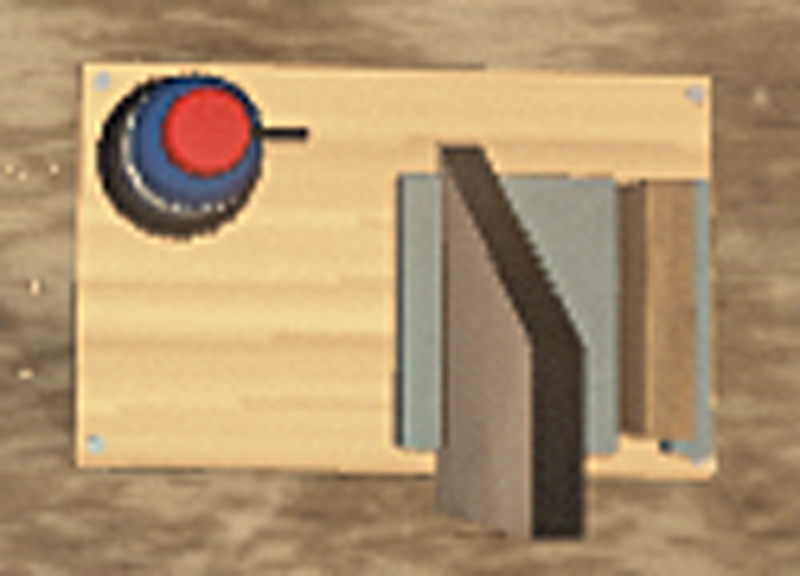

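View pics/sc.png

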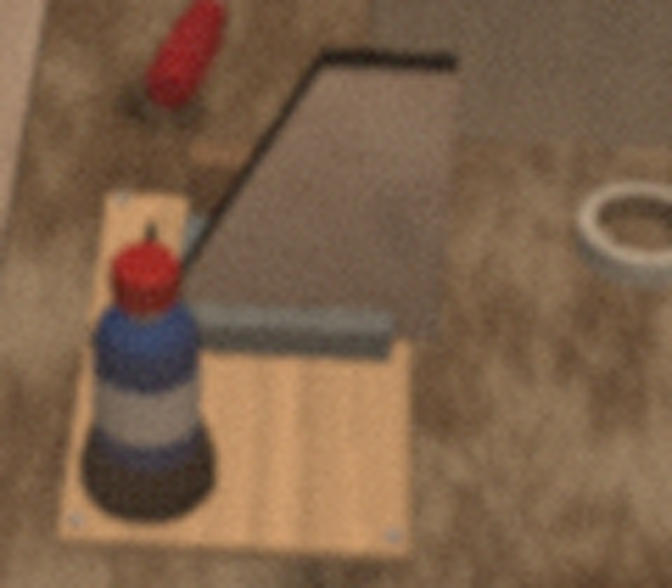

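View pics/cc.png

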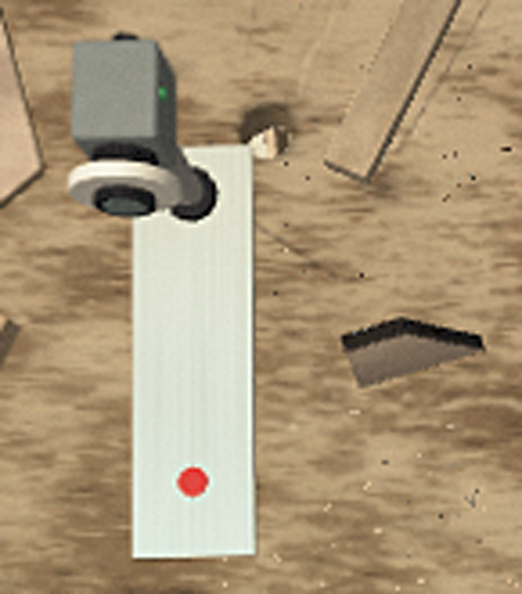

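The crops confirm it. The large pale wing is in the left slot, with its tip band in the top crop running x 530–583, y 340–537, and the offcut is in the right slot. The piece at (294,147) is a smaller lookalike. The cap centre is at (352.5,205.3) in the top view and about (331.2,176.8) in the side view. The dot is at (233.6,183.9).

```bash
cat > h.py <<'E'
from rig import bot
import numpy as np, cv2
M={n:bot.camera_model(n) for n in("side","top")}
def und(n,p):
    m=M[n]; return cv2.undistortPoints(np.array([[p]],float),m["intrinsics"],np.array([m["k1"],0,0,0.]))[0,0]
def tri(ps,pt):
    P=[np.c_[M[n]["R"],M[n]["t"]] for n in("side","top")]
    X=cv2.triangulatePoints(P[0],P[1],und("side",ps).reshape(2,1),und("top",pt).reshape(2,1))[:,0]; return X[:3]/X[3]
def onz(n,p,z):
    m=M[n]; C=-m["R"].T@m["t"]; d=m["R"].T@np.r_[und(n,p),1]; return C+d*(z-C[2])/d[2]
def proj(n,X):
    m=M[n]; return cv2.projectPoints(np.array(X,float).reshape(-1,3),cv2.Rodrigues(m["R"])[0],m["t"],m["intrinsics"],np.array([m["k1"],0,0,0.]))[0][:,0]
T=lambda x,y:(320+x/6.4-.4,185+y/6.4-.4)
S=lambda x,y:(305+x/5.6-.4,130+y/5.6-.4)
C=lambda x,y:(180+x/3.6-.4,50+y/3.6-.4)
E
python3 - <<'E'
from h import *
np.set_printoptions(precision=4,suppress=True)
print("cap",tri(S(147,263),T(208,130)),onz("top",T(208,130),.146))
print("tip near",tri(S(457,62),T(557,537)),"far",tri(S(322,60),T(557,342)))
for q in[(530,537),(583,537),(530,340),(583,342),]:print(q,onz("top",T(*q),.177))
print("root LE", onz("top",T(463,147),.012))
print("slot edges",[onz("top",T(*q),.034)[:2] for q in[(398,177),(398,447),(618,178),(618,452),]])
print("board",[onz("top",T(*q),.012)[:2] for q in[(82,64),(710,76),(714,478),(76,466)]])
print("dot",tri((292,312),C(193,482)),onz("top",C(193,482),.008))
c=[onz("top",C(*q),.008)[:2] for q in[(133,230),(133,557),(255,555),(252,147)]];print("foot",c)
for a,b in((1,0),(2,3)):d=c[b]-c[a];print(np.degrees(np.arctan2(d[1],d[0])))
print("lens",onz("top",C(125,202),.19))
E
```

```text
cap [ 0.5609 -0.1245  0.1453] [ 0.5614 -0.1244  0.146 ]
tip near [ 0.4264 -0.2403  0.1781] far [ 0.4897 -0.2403  0.1761]
(530, 537) [ 0.4259 -0.2316  0.177 ]
(583, 537) [ 0.4264 -0.2493  0.177 ]
(530, 340) [ 0.4912 -0.231   0.177 ]
(583, 342) [ 0.491  -0.2489  0.177 ]
root LE [ 0.5696 -0.2417  0.012 ]
slot edges [array([ 0.5549, -0.2114]), array([ 0.4484, -0.2127]), array([ 0.5571, -0.2994]), array([ 0.4488, -0.2999])]
board [array([ 0.5989, -0.0853]), array([ 0.6018, -0.3433]), array([ 0.4385, -0.3449]), array([ 0.4363, -0.087 ])]
dot [0.6205 0.1757 0.0092] [0.6209 0.176  0.008 ]
foot [array([0.8087, 0.2307]), array([0.5647, 0.2166]), array([0.5688, 0.1282]), array([0.8756, 0.1454])]
3.3160377768077445
3.2085798548405533
lens [0.7653 0.1845 0.19  ]
```

```bash
cat >> h.py <<'E'
from scipy.spatial.transform import Rotation as Ro
def goal(p,yaw):
    s=bot.read_state(); R=s["tcp_rot"]; c,d=np.cos(np.radians(yaw)),np.sin(np.radians(yaw))
    G=np.array([[c,d,0],[d,-c,0],[0,0,-1]])
    return np.round(np.r_[R.T@(np.array(p)-s["position"])*100,Ro.from_matrix(R.T@G).as_rotvec(degrees=True)],2)
E
python3 - <<'E'
from h import *
print(goal((.561,-.1245,.21),180.5))
E
```

```text
[-5.664e+01 -5.263e+01  2.350e+00 -1.000e-01 -4.000e-02 -2.283e+01]
```

Emit:
apply_moves([
  [[-28,-26,1,0,0,-11,-1],[-56.6,-52.6,1,0,0,-22.8,-1],[-56.6,-52.6,1,0,0,-22.8,-1],[-56.6,-52.6,1,0,0,-22.8,-1],[-56.6,-52.6,1,0,0,-22.8,-1],[-56.6,-52.6,1,0,0,-22.8,-1],[-56.6,-52.6,1,0,0,-22.8,-1],[-56.6,-52.6,1,0,0,-22.8,-1],[-56.6,-52.6,1,0,0,-22.8,-1],[-56.6,-52.6,1,0,0,-22.8,-1],[-56.6,-52.6,1,0,0,-22.8,-1],[-56.6,-52.6,1,0,0,-22.8,-1],[-56.6,-52.6,1,0,0,-22.8,-1],[-56.6,-52.6,1,0,0,-22.8,-1],[-56.6,-52.6,1,0,0,-22.8,-1],[-56.6,-52.6,1.5,0,0,-22.8,-1],[-56.6,-52.6,1.5,0,0,-22.8,-1]],
])

```text
time_s: 2.22
position: [0.5604, -0.122, 0.2181]
tcp_rot: [[-1.0, -0.01, -0.001], [-0.01, 1.0, 0.001], [0.001, 0.001, -1.0]]
force: [0.2, -0.4, -0.7]
opening: 0.007
grasp_force: 0.0
```

Run:
```python
from h import *
s=bot.read_state();print(s["position"],s["joint_positions"],s["opening"],s["force"])
print(goal((.561,-.1245,.148),180.5))
```

```text
[ 0.5603683  -0.1220267   0.21814763] [-2.34475020e+01  2.73442297e+01  9.05095132e+01  5.50499898e-03
  6.22332954e+01 -1.14010501e+02] 0.006626925667299018 [ 0.1917913  -0.36097694 -0.6925034 ]
[-0.07 -0.25  7.01  0.04 -0.08  0.06]
```

Emit:
apply_moves([
  [[0,-0.25,4,0,0,0,-1],[0,-0.25,5.5,0,0,0,-1],[0,-0.25,6.0,0,0,0,-1],[0,-0.25,6.5,0,0,0,-1],[0,-0.25,6.8,0,0,0,-1],[0,-0.25,7.0,0,0,0,-1],[0,-0.25,7.0,0,0,0,-1],[0,-0.25,7.0,0,0,0,-1]],
])

```text
time_s: 3.22
position: [0.5612, -0.1257, 0.1496]
tcp_rot: [[-1.0, -0.008, 0.001], [-0.008, 1.0, 0.0], [-0.001, 0.0, -1.0]]
force: [-2.7, 1.8, 5.4]
opening: 0.003
grasp_force: 2.9
```

Emit:
apply_moves([
  [[0,0,0.15,0,0,0,-1],[0,0,0.25,0,0,0,-1],[0,0,0.25,0,0,0,-1],[0,0,0.25,0,0,0,-1]],
])

```text
time_s: 3.72
position: [0.5612, -0.1258, 0.1492]
tcp_rot: [[-1.0, -0.008, 0.001], [-0.008, 1.0, -0.0], [-0.001, -0.0, -1.0]]
force: [-5.1, 2.0, 17.9]
opening: 0.007
grasp_force: 8.9
```

The force jumped with almost no travel, so the cap is at its stop. I'll release it now and move above the wing.

Emit:
apply_moves([
  [[0,0,-2,0,0,0,-1],[0,0,-5,0,0,0,-1],[0,0,-9,0,0,0,-1],[0,0,-9,0,0,0,0.3],[0,0,-9,0,0,0,0.3]],
])

```text
time_s: 4.35
position: [0.5611, -0.1261, 0.2359]
tcp_rot: [[-1.0, -0.008, 0.0], [-0.008, 1.0, -0.0], [-0.0, -0.0, -1.0]]
force: [-0.5, 0.5, -0.6]
opening: 0.148
grasp_force: 0.0
```

Run:
```python
from h import *
s=bot.read_state();print(s["position"])
im=bot.capture("side");cv2.imwrite("pics/s1.png",im)
print(goal((.470,-.2402,.225),180.3))
```

```text
[ 0.56105055 -0.12607802  0.23590514]
[  9.15 -11.36   1.02   0.03  -0.07   0.16]
```

Emit:
apply_moves([
  [[4.5,-5.7,0,0,0,0,0.5],[9.1,-11.4,0,0,0,0,0.5],[9.1,-11.4,0,0,0,0,0.5],[9.1,-11.4,0,0,0,0,0.5],[9.1,-11.4,0,0,0,0,0.5],[9.1,-11.4,0.5,0,0,0,0.5]],
])

```text
time_s: 5.15
position: [0.4719, -0.2398, 0.2308]
tcp_rot: [[-1.0, -0.01, 0.0], [-0.01, 1.0, -0.0], [-0.0, -0.0, -1.0]]
force: [-0.6, -0.4, -0.0]
opening: 0.746
grasp_force: 0.0
```

Run:
```python
from h import *
a=bot.capture("side")[100:260,250:430];b=bot.capture("top")[150:310,320:500]
cv2.imwrite("pics/s2.png",cv2.resize(np.hstack([a,b]),None,fx=2.2,fy=2.2))
s=bot.read_state();print(s["position"],s["opening"])
print(goal((.470,-.2402,.142),180.3))
```

```text
[ 0.47125541 -0.23951971  0.23024906] 0.7451480618656885
[ 0.12 -0.08  8.82  0.06 -0.07  0.27]
```

View pics/s2.png

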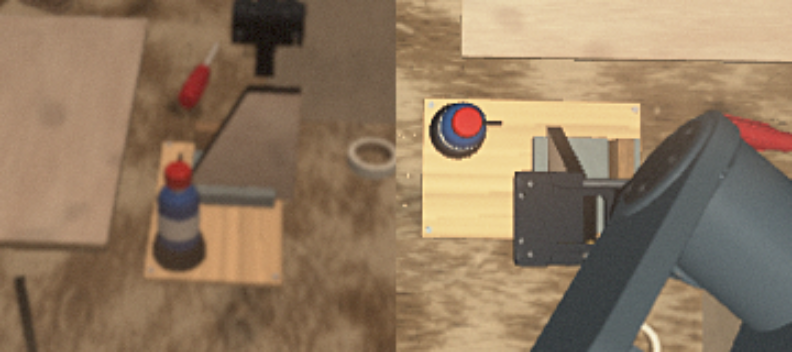

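The cap is back up, the wing is undisturbed in its slot, and the fingers sit above its tip in line with it. I'll go down and grasp.

Emit:
apply_moves([
  [[0.1,-0.1,4,0,0,0,0.5],[0.1,-0.1,7,0,0,0,0.5],[0.1,-0.1,8.8,0,0,0,0.5],[0.1,-0.1,8.8,0,0,0,0.5],[0.1,-0.1,8.8,0,0,0,-1],[0.1,-0.1,8.8,0,0,0,-1],[0.1,-0.1,8.8,0,0,0,-1],[0.1,-0.1,8.8,0,0,0,-1],[0.1,-0.1,8.8,0,0,0,-1],[0.1,-0.1,8.8,0,0,0,-1]],
])

```text
time_s: 6.5
position: [0.47, -0.2415, 0.1431]
tcp_rot: [[-1.0, -0.008, -0.0], [-0.008, 1.0, 0.001], [0.0, 0.001, -1.0]]
force: [0.2, 0.4, 1.3]
opening: 0.206
grasp_force: 30.0
```

Emit:
apply_moves([
  [[0,0,-1,0,0,0,-1],[0,0,-2.5,0,0,0,-1],[0,0,-4.5,0,0,0,-1],[0,0,-7,0,0,0,-1],[0,0,-10,0,0,0,-1],[0,0,-13,0,0,0,-1],[0,0,-15,0,0,0,-1],[0,0,-16,0,0,0,-1],[0,0,-16,0,0,0,-1]],
])

```text
time_s: 7.62
position: [0.4702, -0.2419, 0.3039]
tcp_rot: [[-1.0, -0.008, 0.001], [-0.008, 1.0, -0.001], [-0.001, -0.001, -1.0]]
force: [0.0, 0.9, -2.2]
opening: 0.209
grasp_force: 30.0
```

Run:
```python
from h import *
s=bot.read_state();print(s["position"],s["opening"],s["grasp_force"],s["joint_positions"])
print(goal((.47,.13,.30),93.1), goal((.47,.13,.30),180.3))
```

```text
[ 0.47017803 -0.24187403  0.30388532] 0.20898697017960918 29.97351019643247 [-3.93388640e+01  1.81102910e+01  9.07719761e+01 -3.99128731e-03
  7.10219141e+01 -1.29805606e+02]
[-0.29 37.19  0.35  0.    0.11 87.37] [-0.29 37.19  0.35 -0.06  0.07  0.17]
```

Emit:
apply_moves([
  [[0,0.7,0,0,0,1.5,-1],[0,2,0,0,0,5,-1],[0,4.5,0,0,0,10,-1],[0,7,0,0,0,16,-1],[0,9.5,0,0,0,22,-1],[0,12,0,0,0,28,-1],[0,14.5,0,0,0,34,-1],[0,17,0,0,0,40,-1],[0,19.5,0,0,0,46,-1],[0,22,0,0,0,52,-1],[0,24.5,0,0,0,58,-1],[0,27,0,0,0,64,-1],[0,29.5,0,0,0,70,-1],[0,32,0,0,0,76,-1],[0,34.5,0,0,0,81,-1],[0,36.3,0,0,0,85,-1],[0,37,0,0,0,87,-1],[0,37.2,0,0,0,87.4,-1],[0,37.2,0,0,0,87.4,-1]],
])

```text
time_s: 10.0
position: [0.4666, 0.1303, 0.3025]
tcp_rot: [[-0.054, 0.999, -0.001], [0.999, 0.054, -0.0], [-0.0, -0.001, -1.0]]
force: [0.0, -0.7, -1.1]
opening: 0.207
grasp_force: 30.0
```

Run:
```python
from h import *
s=bot.read_state();print(s["position"],s["opening"],s["grasp_force"])
# grasp: tcp(.4703,-.2415,.1431) yaw180.45; centre estimate (.481,-.2402,.0835)
d=np.array([.0107,.0013]); a=np.radians(93.3-180.45)
o=np.array([[np.cos(a),-np.sin(a)],[np.sin(a),np.cos(a)]])@np.array([.0107,0])
print(o); g=np.array([.6207,.1758])-o
print(g,goal((*g,.2495),93.3))
a=bot.capture("side");b=bot.capture("top")
cv2.imwrite("pics/s3.png",cv2.resize(np.hstack([a[100:400,150:400],b[0:300,130:380]]),None,fx=1.6,fy=1.6,interpolation=cv2.INTER_CUBIC))
```

```text
[0.46657693 0.13027628 0.30248724] 0.20687161301356075 29.97368199052289
[ 0.00053202 -0.01068677]
[0.62016798 0.18648677] [ 4.79 15.65  5.28 -0.08  0.   -0.22]
```

View pics/s3.png

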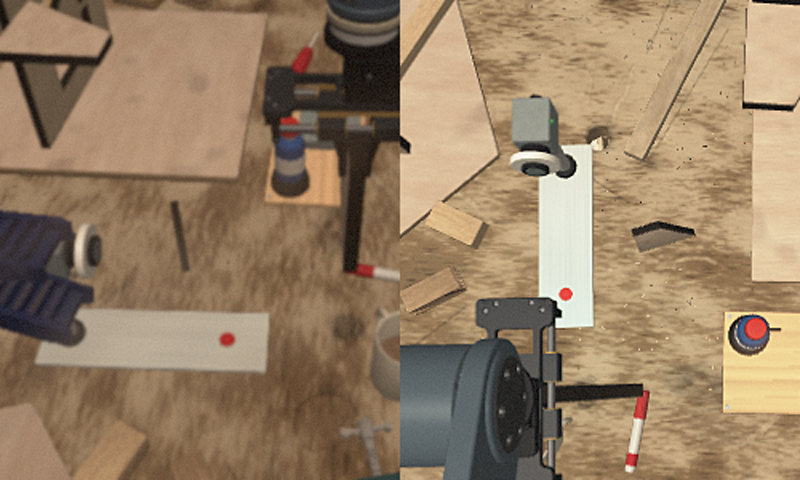

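Run:
```python
from h import *
print("lens",proj("side",[(.762,.184,.19),(.85,.189,.19),(.87,.19,0)]))
# expected wing edge at current pose: tcp(.4666,.1303,.3025)
u=np.array([.054,-.999]) # towards wing -y
p=[]
for wx,wy in((-82,72),(-82,8),(82,-74),(82,74)):
    q=np.array([.4666,.1303])+u*(28-wy)/1000; p.append((*q,.3025+.008-.055-wx/1000))
p=np.array(p)
for n,ox,oy in(("side",150,100),("top",130-250,0)):
    print(n,(proj(n,p)-[ox,oy])*1.6)
```

```text
lens [[210.2981917  257.13433944]
 [165.1038805  256.07457777]
 [180.19194475 311.09828855]]
side [[357.12787256 167.89691744]
 [354.6035     127.03617558]
 [345.5158555  182.26982241]
 [349.15983117 271.24267141]]
top [[490.13795312 395.10525178]
 [550.47870332 393.65675771]
 [642.08734004 389.1027328 ]
 [531.3455884  391.8174362 ]]
```

The wing shows where I predicted: the root corner is at (643,390) in the top half and the bottom is at (350,271) in the side half. It's upright, and the marker and mug haven't moved. I'll move it gently to the focus point.

Emit:
apply_moves([
  [[0.3,0.8,0,0,0,0,-1],[0.9,2.8,0,0,0,0,-1],[1.6,5.3,0,0,0,0,-1],[2.4,7.8,0.5,0,0,0,-1],[3.2,10.3,1.5,0,0,0,-1],[4,12.8,2.8,0,0,-0.2,-1],[4.5,14.5,4,0,0,-0.2,-1],[4.8,15.4,5,0,0,-0.2,-1],[4.8,15.6,5.3,0,0,-0.2,-1],[4.8,15.6,5.3,0,0,-0.2,-1],[4.8,15.6,5.3,0,0,-0.2,-1],[4.8,15.6,5.3,0,0,-0.2,-1]],
])

```text
time_s: 11.6
position: [0.6202, 0.1864, 0.2508]
tcp_rot: [[-0.057, 0.998, 0.001], [0.998, 0.057, 0.0], [0.0, 0.001, -1.0]]
force: [-0.6, 0.2, -2.9]
opening: 0.209
grasp_force: 30.0
```

Run:
```python
from h import *
s=bot.read_state();print(s["position"],s["opening"],s["grasp_force"],s["force"]);R=s["tcp_rot"];print(R)
print(goal((.6202,.1865,.2495),93.3))
P=s["position"];u=-R[:2,0]
p=np.array([(*(P[:2]+u*(28-wy)/1000),P[2]+.008-.055-wx/1000) for wx,wy in((-82,72),(-82,8),(82,-74),(82,74),(11,17))])
a=bot.capture("side");b=bot.capture("top")
for n,ox,oy in(("side",120,130),("top",130,20)):print(n,(proj(n,p)-[ox,oy])*[2,2]+([400,0] if n=="top" else 0))
cv2.imwrite("pics/s4.png",cv2.resize(np.hstack([a[130:400,120:320],b[20:290,130:330]]),None,fx=2,fy=2,interpolation=cv2.INTER_CUBIC))
```

```text
[0.6201534  0.18643484 0.25081405] 0.20893989221994883 29.973681840347126 [-0.59315335  0.22313125 -2.92306569]
[[-5.69601973e-02  9.98375985e-01  9.64049632e-04]
 [ 9.98376450e-01  5.69601438e-02  8.28706921e-05]
 [ 2.78237031e-05  9.67204780e-04 -9.99999532e-01]]
[ 0.01  0.    0.13  0.06 -0.   -0.03]
side [[311.98070117 233.88902101]
 [321.12213703 177.84020059]
 [344.01264764 231.53880006]
 [329.05809319 350.2083486 ]
 [329.10793399 254.9481678 ]]
top [[482.76090062 286.10002132]
 [550.88433744 284.29513644]
 [663.54420543 310.89526307]
 [535.90378256 314.24278602]
 [568.34179936 302.09587439]]
```

View pics/s4.png

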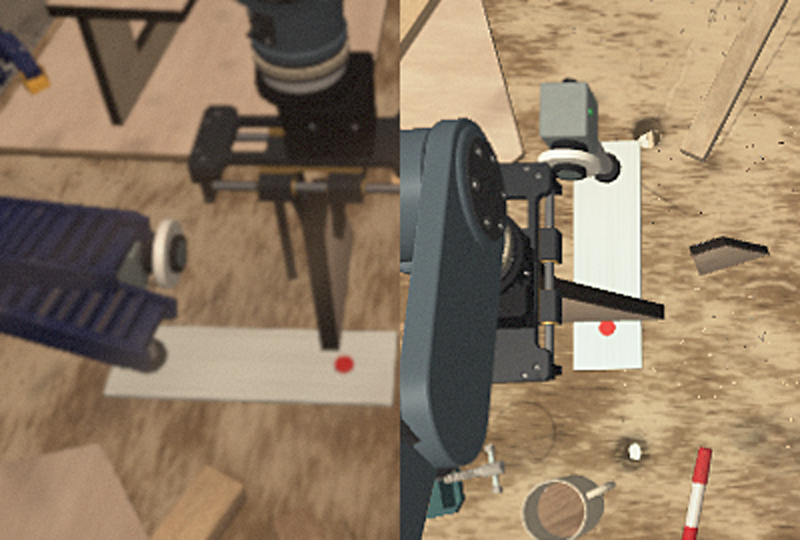

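The wing corners match the prediction: (664,311) in the top half and (329,350) in the side half. Nothing touches the camera, so I'm handing in.

```bash
python3 -c "
from rig import bot
print(bot.hand_in())"
```

```text
the job is handed in; nothing more can be done
None
```

I pressed the duster cap fully down and it sprang back up; the wing is now held upright above the red dot, square to the lens. I've handed the job in, but the hand-in call returned no verdict.

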